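Start the sampling run from the push-button boxes

ROBOT

A 6-joint arm with a two-finger parallel gripper is mounted at the origin on a cart in front of the work surface, level with it; the furniture and walls round the work are solid. World frame = base frame: x ahead of the robot, y to its left, z up, the work surface at z = 0. Lengths are in m, angles in rad, forces in N, time in s.
With the tool pointing down it reaches from about 0.35 to 0.85 m from the base axis. Payload 8.1 kg.
Tool frame: the origin (TCP) lies at the very end of the fingers, on their centre line; the grasp point (between the pads) lies 19 mm behind it; z points along the fingers, y is the line along which they close (so a half turn about z gives the same grasp; the last joint's range is limited). The gripper opens to 85 mm and grips with 20 to 120 N. Pads are 22 mm wide; open, the fingers measure 114 mm over their backs; the gripper's body (76 mm by 85 mm) begins 54 mm behind the grasp point. The pads swing forward as they close: fully open they stand 13 mm farther back than shut.
Start: joints at [-1.23, 0.13, 1.488, -0, 1.523, -0.085], TCP at [0.248, -0.546, 0.231] pointing down, gripper open.
Joint ranges: [-2.96, 2.96], [-0.89, 2.26], [0.02, 2.5], [-1.34, 4.48], [0, 2.73], [-2.66, 2.66]. Speed limits (rad/s): [2.39, 2.39, 2.79, 3.14, 3.14, 3.14].

INTERFACE

Orientations are given as a unit quaternion [w, x, y, z].
In Python, from cell import ctrl gives the robot as it stands.
- The arm moves only by the tool send_rows, never from a script. Its argument "rows" is one flat list of numbers, 6 for each row, row after row: the shift along the tool's x, y, z in cm, then the turn, a rotation vector about the tool's x, y, z in rad. A call has 1 to 8 rows; each row shifts and turns the commanded pose from where the row before left it, along the tool's axes as they then stand; what a row does not reach is not made up. A row lasts 1/8 s, in which the tool goes at most 62.5 mm and 10.7 degrees, less where a joint would pass 70% of its speed; a pose out of reach is approached as far as the arm can. A call with a gripper value outside its range is refused whole. "gripper" is the finger opening in cm, from 0 to 8.54, set as the call begins (left out, the last holds). The fingers move at their own pace and stop on an object; the grip force is fixed at half the most. Time passes only in rows, so rows that do not move let the fingers close. It gives the time, the measured TCP pose, the force, the opening and the grip force at its end, in the units of the state.
- ctrl.read_state(): the state, without advancing time (a new reading comes with each control period).
- ctrl.capture(name): name is "scene" or "top" or "wrist"; returns the picture (420x560x3 uint8, blue, green, red); there is no depth.
- ctrl.camera_info(name): a dict with "fx", "fy", "cx", "cy" (pixels), "eye" and "orientation" of the camera in the world; the wrist camera has in their place "hand_eye" (4x4, takes a point from camera to tool coordinates, whose origin is the TCP and whose axes are the flange's). Camera axes: x right, y up, looking along -z (the intrinsics and any distortion apply to the point x, -y, -z); pixel columns grow to the right and rows downward; lengths in m; the calibration is good to about 2 mm. A picture is of the moment at which its call begins: read the wrist's pose just before it. camera_info takes no time and is no camera call.
- ctrl.close_job(): hands the job in; it is judged then, once.
The state is a dict: "time_s": time; "joints": joint angles; "joint_vel": joint speeds; "effort": joint torques, N m; "eef_pos": TCP position; "eef_rot": TCP orientation; "contact_force": force on the tool from outside, world axes, zero at the start; "moment": the same for the moment, N m; "finger_gap": opening from 0.0 (shut) to 1.0 (fully open); "gripper_force": force on a finger pad.
Only numpy, scipy, OpenCV 4.12 (cv2) and the standard library are available. Lean on these libraries where they do the work, as an engineer would, in place of code of your own. Each camera call takes 0.05 s, during which the arm holds its last target. There are 200 camera calls.

TASK

Start the particle counter's sampling run from its loose push-button boxes: with the fingertips, lightly press in the round mushroom head first, then the square key, then the slim round pin, each about halfway down or further so that it stays in, without jabbing it hard against its stop. Leave the narrow bar-topped button out, and do not pick up, tip or push aside any box or anything else on the bench.

Things in the scene. Friction and masses are not known exactly. Their poses are not given: they have to be found in the camera images.
- box_dome: Loose push-button box (0.5 to 0.9 kg, just standing on the bench, not fixed): square grey housing with a white cover, 64 x 64 mm, 40 mm high, whose black push head on top is a round mushroom-shaped head, 40 mm across and slightly domed. Origin: centre of the underside; z up.
- top_dome (a point): Centre of the top face of that head, 69 mm above the bench when the head is out; it goes down with the head.
- head_dome (a joint): How far that head is pushed in, m: 0 = out, 0.012 = at its stop. Straight down. It takes about 4 N to start, 5 N at 0.004, 6 N at 0.008 and 7.5 N at the stop, which is rigid; the head stays where it is left and does not spring back. It counts as pressed in from 0.004 on; a push of over 45 N, even a brief knock at the stop, is too hard.
- box_square: Loose push-button box (0.5 to 0.9 kg, just standing on the bench, not fixed): square grey housing with a white cover, 64 x 64 mm, 40 mm high, whose black push head on top is a flat square key, 28 x 28 mm. Origin: centre of the underside; z up.
- top_square (a point): Centre of the top face of that head, 66 mm above the bench when the head is out; it goes down with the head.
- head_square (a joint): How far that head is pushed in, m: 0 = out, 0.012 = at its stop. Straight down. It takes about 4 N to start, 5 N at 0.004, 6 N at 0.008 and 7.5 N at the stop, which is rigid; the head stays where it is left and does not spring back. It counts as pressed in from 0.004 on; a push of over 45 N, even a brief knock at the stop, is too hard.
- box_pin: Loose push-button box (0.5 to 0.9 kg, just standing on the bench, not fixed): square grey housing with a white cover, 64 x 64 mm, 40 mm high, whose black push head on top is a slim round pin, 16 mm across, the tallest of the heads. Origin: centre of the underside; z up.
- top_pin (a point): Centre of the top face of that head, 78 mm above the bench when the head is out; it goes down with the head.
- head_pin (a joint): How far that head is pushed in, m: 0 = out, 0.012 = at its stop. Straight down. It takes about 4 N to start, 5 N at 0.004, 6 N at 0.008 and 7.5 N at the stop, which is rigid; the head stays where it is left and does not spring back. It counts as pressed in from 0.004 on; a push of over 45 N, even a brief knock at the stop, is too hard.
- box_bar: Loose push-button box (0.5 to 0.9 kg, just standing on the bench, not fixed): square grey housing with a white cover, 64 x 64 mm, 40 mm high, whose black push head on top is a flat narrow bar, 14 mm along the box's x by 50 mm along its y. Origin: centre of the underside; z up.
- top_bar (a point): Centre of the top face of that head, 66 mm above the bench when the head is out; it goes down with the head.
- head_bar (a joint): How far that head is pushed in, m: 0 = out, 0.012 = at its stop. Straight down. It takes about 4 N to start, 5 N at 0.004, 6 N at 0.008 and 7.5 N at the stop, which is rigid; the head stays where it is left and does not spring back. It counts as pressed in from 0.004 on; a push of over 45 N, even a brief knock at the stop, is too hard.
- lens_barrel: Black upright cylinder (sensor barrel), 46 mm across, 70 mm tall. Loose bystander, to be left where it is. Origin: centre of the underside.
- usb_stick: USB stick lying flat, 18 x 52 x 9 mm. Loose bystander, to be left where it is. Origin: centre of the underside.
- mouse: Black computer mouse, 105 x 58 x 36 mm. Loose bystander, to be left where it is. Origin: centre of the underside.
- vial_b: Small upright sample vial with a screw cap, 26 mm across, 54 mm tall. Loose bystander, to be left where it is. Origin: centre of the underside.
- spirit_level: Small spirit level standing on its edge, 19 mm (x) x 150 mm (y) x 35 mm. Loose bystander, to be left where it is. Origin: centre of the underside.
- gauge: Round pressure gauge lying on its back, 51 mm across with a stub to 74 mm, 24 mm high. Loose bystander, to be left where it is. Origin: centre of the underside.

How it is judged:
On the way, in this order (a step that is already met when the one before it is completed fails the run):
1. the mushroom head is pressed in (value of joint head_dome above 0.004 m), for 0.1 s.
2. the square key is pressed in (value of joint head_square above 0.004 m), for 0.1 s.
3. the slim pin is pressed in (value of joint head_pin above 0.004 m), for 0.1 s.
At the end, for the whole second after the job is handed in: The mushroom head, square key and pin are each at least 4 mm in (of 12 mm), the bar-topped head is less than 2.5 mm in, all boxes are at rest, and every box and bystander is within 20 mm of where it stood (value of joint each of head_dome, head_square, head_pin above 0.004 m and value of joint head_bar below 0.0025 m and distance of each of box_dome, box_square, box_pin, box_bar, lens_barrel, usb_stick, mouse, vial_b, spirit_level, gauge from where it was at the start of the episode below 0.02 m and linear speed of each of box_dome, box_square, box_pin, box_bar below 0.02 m/s); the robot touches nothing.
It fails at once if a button is pressed out of order: the square key before the mushroom head is in, or the pin before the square key is in ((value of joint head_square above 0.0025 m and value of joint head_dome below 0.004 m) or (value of joint head_pin above 0.0025 m and value of joint head_square below 0.004 m)).
It fails at once if the bar-topped head is pressed (value of joint head_bar above 0.0025 m).
It fails at once if a box is pushed hard (over 45 N) rather than lightly (contact force between any of the fingers, the arm and box_dome above 45 N or contact force between any of the fingers, the arm and box_square above 45 N or contact force between any of the fingers, the arm and box_pin above 45 N or contact force between any of the fingers, the arm and box_bar above 45 N).
It fails at once if a box is lifted, tipped, or shifted more than 20 mm (height (world z) of any of box_dome, box_square, box_pin, box_bar above 0.008 m or angle between any of box_dome, box_square, box_pin, box_bar's own z axis and vertical above 0.15 rad or distance of any of box_dome, box_square, box_pin, box_bar from where it was at the start of the episode above 0.02 m).
It fails at once if a bystander is shifted more than 20 mm, lifted or knocked over (distance of any of lens_barrel, usb_stick, mouse, vial_b, spirit_level, gauge from where it was at the start of the episode above 0.02 m or angle between any of lens_barrel, usb_stick, mouse, vial_b, spirit_level, gauge's own z axis and vertical above 0.5 rad).
It also fails if it takes over 45 s, if anything falls off the work surface, if the arm or the gripper's body presses on something with over 40 N, if the wrist force passes 120 N, or if a joint passes its speed limit or range.

## Working session

There is one attempt and no reset: what is moved stays moved. The work goes in short steps, Python scripts to look and compute and a tool call to move; the robot and the scene stay as the last step left them, time stands still between calls to the robot, and variables do not carry over. Pictures are saved under pics/ and viewed, at most 10 in all, crops included, and the job is handed in when it is done.

Besides the shell and the picture viewer there is one more tool, called after "Call:" as a command line: name --argument value ..., lists and objects as JSON in quotes. send_rows: Moves the arm, as the interface text tells. Its arguments: {"type":"object","properties":{"rows":{"type":"array","items":{"type":"number"}},"gripper":{"type":"number"}},"required":["rows"]}

```bash
mkdir -p pics
python3 - <<'E'
from cell import ctrl
import cv2
for n in("top","scene"):
    cv2.imwrite(f"pics/{n}0.png",ctrl.capture(n)); print(ctrl.camera_info(n))
print(ctrl.camera_info("wrist"));s=ctrl.read_state();print(s)
E
```

```text
{'fx': 480.04239733071944, 'fy': 480.04239733071944, 'cx': 289.14394477119504, 'cy': 204.94633607490061, 'eye': array([0.48537783, 0.0409254 , 1.29020277]), 'orientation': array([ 0.70767445,  0.02636803, -0.009326  , -0.70598486])}
{'fx': 510.87290196177815, 'fy': 510.87290196177815, 'cx': 277.198563190466, 'cy': 207.7345465101305, 'eye': array([ 1.06868169, -1.02481376,  0.61268834]), 'orientation': array([0.81518566, 0.53216987, 0.12846583, 0.18911398])}
{'fx': 335.9281550567205, 'fy': 335.9281550567205, 'cx': 282.0541092540818, 'cy': 208.77036917847556, 'hand_eye': array([[-4.40597581e-04,  9.45244810e-01,  3.26361846e-01,
         8.48691886e-02],
       [ 9.99999870e-01,  5.00752539e-04, -1.00306501e-04,
        -1.89971834e-04],
       [-2.58240722e-04,  3.26361759e-01, -9.45244908e-01,
        -1.42790516e-01],
       [ 0.00000000e+00,  0.00000000e+00,  0.00000000e+00,
         1.00000000e+00]])}
{'time_s': 0.1, 'joints': array([-1.23040234e+00,  1.31090599e-01,  1.48915198e+00,  1.50300008e-05,
        1.52303772e+00, -8.54307075e-02]), 'joint_vel': array([-1.47187483e-04,  9.72753485e-04, -3.00172715e-03,  6.63517229e-04,
       -6.82894071e-05,  4.61673992e-04]), 'effort': array([ 7.07133750e-04, -5.70953858e+01, -5.01939905e+01, -2.37578115e-04,
        8.08996410e-03, -1.11281743e-04]), 'eef_pos': array([ 0.24768463, -0.54594326,  0.2303565 ]), 'eef_rot': array([-8.37930873e-04,  9.77419389e-01,  2.11306946e-01, -9.98357228e-05]), 'contact_force': array([-0.20626925, -0.09211994,  0.3179936 ]), 'moment': array([ 0.08686915, -0.01954732, -0.04956439]), 'gripper_force': 0.0, 'finger_gap': 0.9979975309984338}
```

View pics/top0.png

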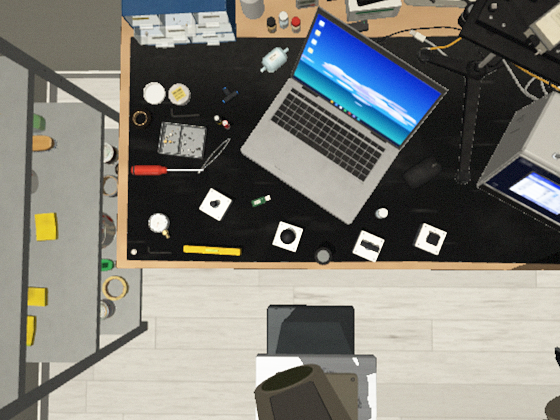

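View pics/scene0.png

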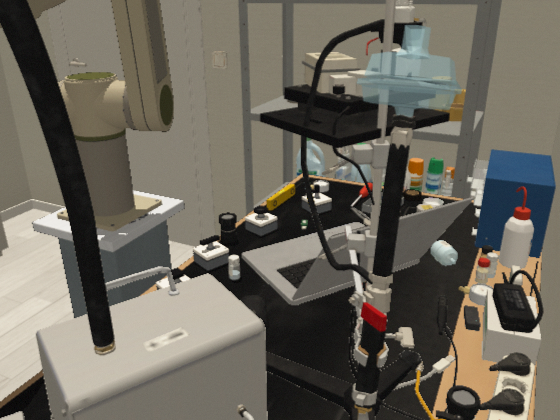

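```bash
cat > h.py <<'E'
from cell import ctrl
import numpy as np
from scipy.spatial.transform import Rotation as R
q2=lambda q:R.from_quat(np.r_[q[1:],q[0]])
def ray(name,u,v,z):
    i=ctrl.camera_info(name); d=np.array([(u-i['cx'])/i['fx'],-(v-i['cy'])/i['fy'],-1])
    if name=="wrist":
        s=ctrl.read_state(); T=i['hand_eye']; r=q2(s['eef_rot'])
        e=s['eef_pos']+r.apply(T[:3,3]); d=r.apply(T[:3,:3]@d)
    else: e=i['eye']; d=q2(i['orientation']).apply(d)
    return e+d*(z-e[2])/d[2]
E
python3 - <<'E'
import cv2
from h import *
im=cv2.imread("pics/top0.png")
a=cv2.resize(im[180:275,190:330],None,fx=5.7,fy=5.7,interpolation=2); b=cv2.resize(im[180:275,330:470],None,fx=5.7,fy=5.7,interpolation=2)
cv2.imwrite("pics/c.png",np.vstack([a[:,:],b])[:, :].copy() if 0 else cv2.resize(np.vstack([a,b]),(440,600)) if 0 else cv2.resize(im[180:270,190:460],(800,267),interpolation=2))
for n,u,v,z in[("pin",215,203,.078),("dome",288,236,.069),("bar",369,245,.066),("sq",431,238,.066),("barrel",323,256,.07),("vial",382,213,.054)]: print(n,ray("top",u,v,z))
E
```

```text
pin [0.5512181  0.25857746 0.078     ]
dome [0.46808528 0.0731355  0.069     ]
bar [ 0.44597274 -0.13212846  0.066     ]
sq [ 0.46420413 -0.28834479  0.066     ]
barrel [ 0.41793619 -0.01555698  0.07      ]
vial [ 0.52755757 -0.16748788  0.054     ]
```

View pics/c.png

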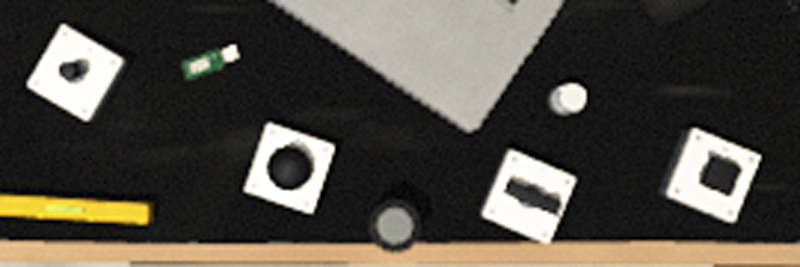

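The top view shows pin (215,203), dome (288,236), bar (369,245) and square (432,239). I'll move above the dome with the gripper shut.

Call:
send_rows --rows '[3.3,-3.4,0,0,0,0,3.3,-3.4,0,0,0,0,3.3,-3.4,0,0,0,0,3.3,-3.4,0,0,0,0,3.3,-3.4,0,0,0,0,3.3,-3.4,0,0,0,0,3.3,-3.4,0,0,0,0,3.3,-3.4,0,0,0,0]' --gripper 0

```text
time_s: 1.1
eef_pos: [0.376, -0.1881, 0.231]
eef_rot: [-0.0, 0.977, 0.211, -0.0]
contact_force: [0.3, -0.4, -0.8]
finger_gap: 0.001
gripper_force: 0.0
```

Call:
send_rows --rows '[3.2,-3.3,1,0,0,0,3.2,-3.3,1,0,0,0,3.2,-3.3,1,0,0,0,3.2,-3.3,1,0,0,0,3.2,-3.4,1,0,0,0,3.2,-3.4,1,0,0,0,0,0,0,0,0,0,0,0,0,0,0,0]'

```text
time_s: 2.1
eef_pos: [0.4678, 0.0716, 0.1709]
eef_rot: [0.0, 0.977, 0.212, -0.001]
contact_force: [0.4, -0.7, 0.7]
finger_gap: 0.002
gripper_force: 0.0
```

Run:
```python
import cv2
from h import *
s=ctrl.read_state();print(s['time_s'],s['eef_pos'],s['eef_rot'],s['contact_force'],s['finger_gap'],s['joints'])
cv2.imwrite("pics/w1.png",ctrl.capture("wrist"))
```

```text
2.1 [0.46777795 0.07157398 0.17094428] [ 1.37847777e-04  9.77331465e-01  2.11714166e-01 -5.48281779e-04] [ 0.36777538 -0.66508004  0.67350372] 0.0023047715341616756 [ 4.37784056e-02 -1.81606469e-01  1.90571048e+00 -4.62122584e-04
  1.41852298e+00  1.18798789e+00]
```

View pics/w1.png

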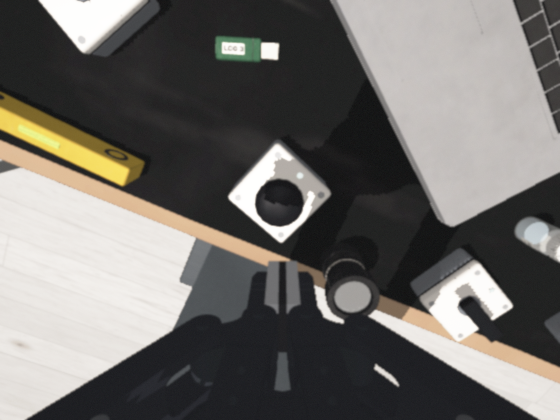

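Dome centre is at (279,203), its cover centre at (280,192); the pin box is at the top left and the bar box at (462,300).

Run:
```python
from h import *
print(ray("wrist",279,203,.067),ray("wrist",280,192,.04))
```

```text
[0.47078282 0.0751549  0.067     ] [0.47194936 0.07498875 0.04      ]
```

Call:
send_rows --rows '[0.3,-0.2,3,0,0,0,0,0,3,0,0,0,0,0,2,0,0,0,0,0,1,0,0,0,0,0,0.4,0,0,0,0,0,0.2,0,0,0,0,0,0.2,0,0,0,0,0,0.2,0,0,0]'

```text
time_s: 3.15
eef_pos: [0.4705, 0.0749, 0.0718]
eef_rot: [0.0, 0.977, 0.211, 0.001]
contact_force: [-0.9, 0.7, 0.1]
finger_gap: -0.003
gripper_force: 0.0
```

Call:
send_rows --rows '[0,0,0.2,0,0,0,0,0,0.2,0,0,0,0,0,0.2,0,0,0,0,0,0.2,0,0,0,0,0,0.1,0,0,0,0,0,0,0,0,0]'

```text
time_s: 3.9
eef_pos: [0.4703, 0.0749, 0.0624]
eef_rot: [0.0, 0.977, 0.211, 0.0]
contact_force: [0.0, -0.4, 4.1]
finger_gap: 0.0
gripper_force: 2.0
```

Call:
send_rows --rows '[0,0,0.1,0,0,0,0,0,0,0,0,0,0,0,-0.3,0,0,0,0,0,-1.5,0,0,0,0,0,-4,0,0,0,0,0,-4,0,0,0]'

```text
time_s: 4.65
eef_pos: [0.4697, 0.0748, 0.1609]
eef_rot: [-0.0, 0.977, 0.211, -0.0]
contact_force: [1.1, -1.1, -0.1]
finger_gap: 0.0
gripper_force: 0.0
```

Call:
send_rows --rows '[-2,4.1,0,0,0,0,-2,4.1,0,0,0,0,-2,4.1,0,0,0,0,-2,4.1,0,0,0,0,-2,4.1,0,0,0,0,-2,4.1,0,0,0,0,-2,4.1,0,0,0,0,-1.8,4.1,0,0,0,0]'

```text
time_s: 5.65
eef_pos: [0.4615, -0.2908, 0.1604]
eef_rot: [0.0, 0.977, 0.211, 0.0]
contact_force: [-0.2, 0.5, 0.5]
finger_gap: 0.002
gripper_force: 0.0
```

Call:
send_rows --rows '[0,0,0,0,0,0,0,0,0,0,0,0]'

```text
time_s: 5.9
eef_pos: [0.4616, -0.289, 0.1597]
eef_rot: [-0.0, 0.977, 0.211, 0.0]
contact_force: [0.2, 0.3, -0.3]
finger_gap: -0.004
gripper_force: 0.0
```

Run:
```python
import cv2
from h import *
s=ctrl.read_state();print(s['time_s'],s['eef_pos'],s['contact_force'])
cv2.imwrite("pics/w2.png",ctrl.capture("wrist"))
print(ray("top",432.3,239.1,.066))
```

```text
5.9 [ 0.46160277 -0.28898797  0.15970069] [ 0.23858274  0.32105727 -0.26880611]
[ 0.46144166 -0.29157485  0.066     ]
```

View pics/w2.png

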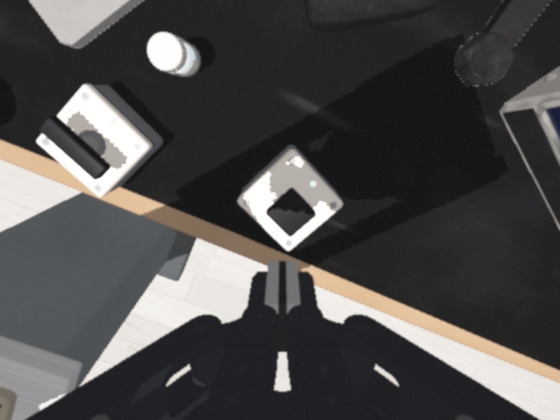

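Key centre is at about (292,212), cover centre at (290,200).

Run:
```python
from h import *
print(ray("wrist",292,212,.066),ray("wrist",290,200,.04))
```

```text
[ 0.46532532 -0.29480569  0.066     ] [ 0.46601843 -0.29347895  0.04      ]
```

Call:
send_rows --rows '[0,0.5,3,0,0,0,0,0,3,0,0,0,0,0,1.7,0,0,0,0,0,0.7,0,0,0,0,0,0.3,0,0,0,0,0,0.2,0,0,0,0,0,0.2,0,0,0,0,0,0.2,0,0,0]'

```text
time_s: 6.95
eef_pos: [0.464, -0.2939, 0.0666]
eef_rot: [0.0, 0.977, 0.211, 0.0]
contact_force: [0.8, -0.3, -0.1]
finger_gap: 0.003
gripper_force: 0.0
```

Call:
send_rows --rows '[0,0,0.2,0,0,0,0,0,0.2,0,0,0,0,0,0.2,0,0,0,0,0,0.2,0,0,0,0,0,0.1,0,0,0,0,0,0,0,0,0]'

```text
time_s: 7.7
eef_pos: [0.464, -0.2939, 0.0575]
eef_rot: [0.0, 0.977, 0.211, 0.0]
contact_force: [-0.0, 1.4, 3.7]
finger_gap: 0.002
gripper_force: 2.3
```

Call:
send_rows --rows '[0,0,-0.3,0,0,0,0,0,-1.5,0,0,0,0,0,-4,0,0,0,0,0,-4.2,0,0,0,2.6,-3.9,-1,0,0,0,2.6,-3.9,0,0,0,0,2.6,-3.9,0,0,0,0,2.6,-3.9,0,0,0,0]'

```text
time_s: 8.7
eef_pos: [0.4943, -0.1073, 0.1684]
eef_rot: [0.0, 0.977, 0.211, 0.001]
contact_force: [0.5, -0.1, -0.3]
finger_gap: -0.003
gripper_force: 0.0
```

Call:
send_rows --rows '[2.6,-3.9,0,0,0,0,2.6,-3.9,0,0,0,0,2.6,-3.9,0,0,0,0,2.6,-3.9,0,0,0,0,2.6,-3.9,0,0,0,0,2.6,-3.9,0,0,0,0,2.6,-3.8,0,0,0,0,2.2,-3.8,0,0,0,0]'

```text
time_s: 9.7
eef_pos: [0.552, 0.2596, 0.1683]
eef_rot: [-0.0, 0.977, 0.211, 0.0]
contact_force: [0.5, 0.2, -0.3]
finger_gap: 0.001
gripper_force: 0.0
```

Call:
send_rows --rows '[0,0,0,0,0,0,0,0,0,0,0,0]'

```text
time_s: 9.95
eef_pos: [0.5517, 0.2578, 0.1677]
eef_rot: [0.0, 0.977, 0.212, 0.0]
contact_force: [-0.7, -0.5, -0.3]
finger_gap: 0.002
gripper_force: 0.0
```

Run:
```python
import cv2
from h import *
s=ctrl.read_state();print(s['time_s'],s['eef_pos'],s['contact_force'])
cv2.imwrite("pics/w3.png",ctrl.capture("wrist"))
```

```text
9.95 [0.55167186 0.25782508 0.16774005] [-0.70587833 -0.48089693 -0.30547344]
```

View pics/w3.png

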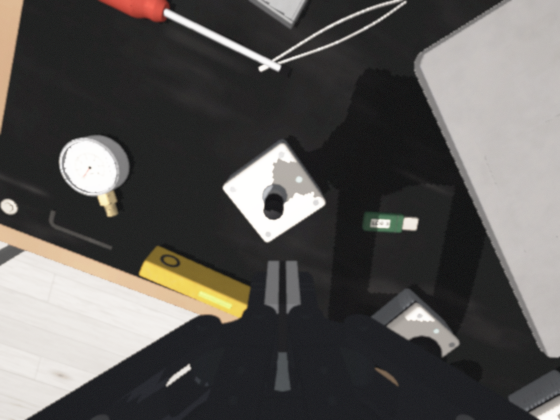

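Pin top is at about (273,210), cover centre at (275.5,192).

Run:
```python
import cv2
from h import *
print(ray("wrist",273,210,.078),ray("wrist",275.5,192,.04))
im=cv2.imread("pics/w3.png")[150:250,210:340]
cv2.imwrite("pics/w3c.png",cv2.resize(im,None,fx=5,fy=5,interpolation=2))
```

```text
[0.55230585 0.26498881 0.078     ] [0.55524016 0.26503051 0.04      ]
```

View pics/w3c.png

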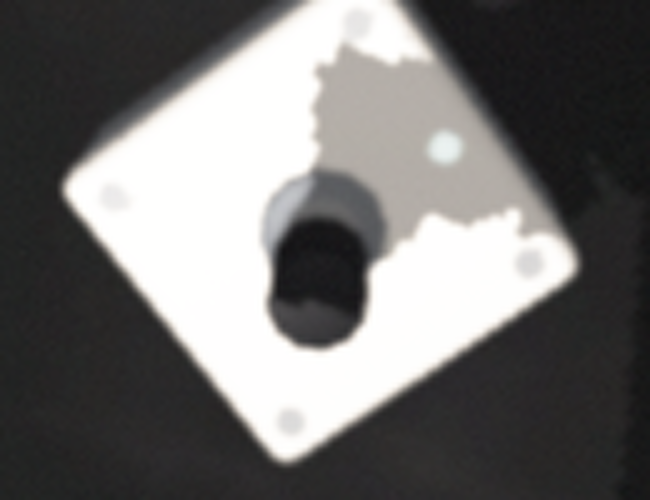

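The enlarged crop confirms the pin top centre at (273.6,210) in the full picture.

Call:
send_rows --rows '[0.3,-0.5,3,0,0,0,0,0,3,0,0,0,0,0,1.6,0,0,0,0,0,0.7,0,0,0,0,0,0.3,0,0,0,0,0,0.2,0,0,0,0,0,0.2,0,0,0,0,0,0.1,0,0,0]'

```text
time_s: 11.0
eef_pos: [0.5531, 0.264, 0.0772]
eef_rot: [-0.0, 0.977, 0.211, 0.001]
contact_force: [-0.8, 0.5, 3.9]
finger_gap: -0.002
gripper_force: 2.0
```

Call:
send_rows --rows '[0,0,0.2,0,0,0,0,0,0.2,0,0,0,0,0,0.2,0,0,0,0,0,0.2,0,0,0,0,0,0,0,0,0]'

```text
time_s: 11.62
eef_pos: [0.5529, 0.2639, 0.0686]
eef_rot: [-0.0, 0.977, 0.211, 0.001]
contact_force: [1.3, 1.1, 4.2]
finger_gap: 0.001
gripper_force: 2.0
```

Pin is about 9 mm in. Retreating straight up.

Call:
send_rows --rows '[0,0,-0.3,0,0,0,0,0,-1.5,0,0,0,0,0,-4,0,0,0,0,0,-4,0,0,0,0,0,-2,0,0,0,0,0,0,0,0,0,0,0,0,0,0,0]'

```text
time_s: 12.5
eef_pos: [0.5515, 0.2634, 0.1843]
eef_rot: [0.0, 0.977, 0.211, -0.001]
contact_force: [0.8, 0.1, 0.1]
finger_gap: -0.001
gripper_force: 0.0
```

Run:
```python
import cv2
from h import *
s=ctrl.read_state();print(s['time_s'],s['eef_pos'],s['contact_force'])
cv2.imwrite("pics/w4.png",ctrl.capture("wrist"))
```

```text
12.5 [0.55147213 0.26337272 0.1843238 ] [0.84610729 0.13040011 0.06530366]
```

View pics/w4.png

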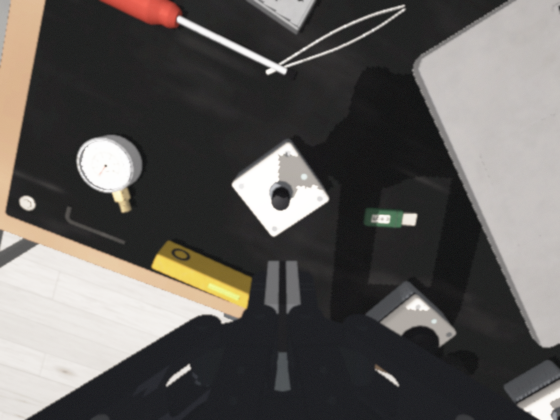

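The pin at (281,197) is visibly shorter, the box is upright in place at (280,188), and nothing is touching. Handing in.

```bash
python3 -c "
from cell import ctrl
print(ctrl.close_job())"
```

```text
the job is handed in; nothing more can be done
None
```

I pressed the mushroom head, square key and slim pin in that order, about 7–9 mm in by the measured fingertip heights, with forces around 4 N at the readings. The bar button was left alone, and the job is handed in; no verdict was returned.

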